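Free a seized glass stopper under a titrator head

TASK

The glass stopper of the brown bottle under the titrator's head has seized. Lift the head by its lug until its pawl catches the next notch up and it stays there by itself; then work the stopper loose by rocking it from side to side, rather than forcing it straight up, draw it out and set it down gently, lying in the steel tray. Leave the other things on the bench where they stand.

Things in the scene. Friction and masses are not known exactly. Their poses are not given: they have to be found in the camera images.
- titrator: Titrator, fixed: white base plate 210 x 116 x 14 mm carrying a brown glass bottle (70 mm diameter, rim 109 mm above the bench) and, 115 mm behind the bottle's axis, an upright aluminium column 25 x 30 mm, 343 mm high. Origin: on the bottle's axis at bench level; x points to the column (roughly away from the robot, turned up to 0.25 rad), y left, z up.
- head (a joint): Height of the head above its lowest position, m. Starts at 0; moves freely (0.48 kg) to an end stop at 0.082; falls back when let go below the notch. The spring pawl clicks over the one tooth at 0.071 to 0.073 and the head then rests at 0.070 and cannot go down again.
- head_front (a point): Middle of the lower front edge of the titrator's head, a white block 62 mm wide and 28 mm thick that slides up and down the column. This point is 8 mm beyond the bottle's axis (titrator x), so the head covers the rear half of the stopper; 153 mm above the bench at the start, 6 mm over the stopper's top.
- lug (a point): On the head's black lug, by which it is lifted: an upright block 24 mm along titrator x, 12 mm thick along y, 42 mm tall on the head's top. This point is 14 mm below the lug's top, 27 mm above the head's top, 26 mm beyond the bottle's axis, 208 mm above the bench at the start. The column's face is 76 mm beyond it, the head's grey rear part (22 mm above its top) 64 mm.
- stopper: Pale glass stopper (loose, about 90 g, 77 mm long). Origin: on its axis in the plane of the bottle's rim; axes as the titrator's at the start. Above: a flat upright tab 26 mm along x, 12 mm thick along y (grip across y), from 12 to 38 mm over the origin. Below: a plug 39 mm long, 25 mm wide, with a rounded foot. Once free it lifts out lightly and must rise 40 mm to leave the neck.
- pivot (a point): Fixed point in the bottle's neck, 30 mm below the rim on the axis, about which the wedged stopper rocks to titrator +y and -y. Straight up it holds over 35 N. Each side of the seat yields only when the stopper is tilted towards that side (about 10 N sideways at the tab), and stays yielded. Tilt it 0.26 rad (15 degrees) to BOTH sides and it is free; beyond 0.3 it meets a stop.
- seat_a (a joint): How far the +y (left) side of the seat in the neck has yielded, m, hidden inside the neck: 0 stuck, up to 0.0034; grows when the stopper's tab is tilted towards +y. The stopper is free when seat_a and seat_b are both above 0.0023.
- seat_b (a joint): The same for the -y (right) side of the seat.
- tray: Shallow open steel tray, fixed, 130 x 150 mm (its x, y), 18 mm high, walls 4 mm, floor 4 mm. Origin: centre of its underside. It stands on the robot's left or right (the vial rack takes the other side).
- vial_rack: Grey block with capped vials, fixed, 100 x 130 mm, 59 mm high. Origin: centre of its underside. Not to be used.
- beaker: Bystander: small glass beaker, 48 mm diameter, 55 mm high. Origin: centre of its underside.
- dropper: Bystander: small brown dropper bottle, 32 mm diameter, 60 mm high. Origin: centre of its underside.
- sample_cup: Bystander: white closed sample cup, 34 mm diameter, 32 mm high. Origin: centre of its underside.
Mind the look-alikes: they are no part of the job. What is shaped like the tray but purple or red is not meant.

How it is judged:
By the outcome, as a careful person would: the job done as asked, in the order asked, and still so for the second after the job is handed in, with the robot touching nothing.
It also fails if it takes over 64 s, if anything falls off the work surface, if the arm or the gripper's body presses on something with over 40 N, if the wrist force passes 120 N, or if a joint passes its speed limit or range.

ROBOT

A 6-joint arm with a two-finger parallel gripper is mounted at the origin on the work surface. World frame = base frame: x ahead of the robot, y to its left, z up, the work surface at z = 0. Lengths are in m, angles in rad, forces in N, time in s.
With the tool pointing down it reaches from about 0.25 to 0.725 m from the base axis. Payload 4 kg.
Tool frame: the origin (TCP) lies at the very end of the fingers, on their centre line; the grasp point (between the pads) lies 19 mm behind it; z points along the fingers, y is the line along which they close (so a half turn about z gives the same grasp; the last joint's range is limited). The gripper opens to 85 mm and grips with 20 to 120 N. Pads are 22 mm wide; open, the fingers measure 114 mm over their backs; the gripper's body (76 mm by 85 mm) begins 54 mm behind the grasp point. The pads swing forward as they close: fully open they stand 13 mm farther back than shut.
Start: joints at [-1.287, 0.241, 0.005, 1.335, 0, 1.571], TCP at [0.14, -0.48, 0.231] pointing down, gripper open.
Joint ranges: [-2.72, 2.72], [-1.05, 1.87], [-1.09, 1.28], [-1.99, 2.15], [-1.42, 1.44], [-3.14, 3.14]. Speed limits (rad/s): [2.79, 2.79, 3.14, 3.14, 3.14, 3.14].

INTERFACE

Orientations are given as a unit quaternion [x, y, z, w].
In Python, from workcell import bot, vision, workorder, boxes_of gives the robot as it stands.
- The arm moves only by the tool send_rows, never from a script. Its argument "motion" is text: rows parted by semicolons, each of 5 numbers parted by spaces: the closure, from -1 (fully open) to 1 (shut), so that 0 is half open, then the shift along the tool's x, y, z in cm, then the turn about the tool's z in rad. In form: claw x y z twist; .... A call has 1 to 5 rows; each row is the pose to reach, as a shift and turn from the pose commanded when the call began, along the tool's axes at that moment; what a row does not reach only later rows make up. A row lasts 1/10 s, in which the tool goes at most 50 mm and 8.59 degrees, less where a joint would pass 70% of its speed; a pose out of reach is approached as far as the arm can. A call with a gripper value outside its range is refused whole. The fingers move at their own pace and stop on an object; the grip force is fixed at half the most. Time passes only in rows, so rows that repeat a pose let the fingers close. It gives the time, the measured TCP pose, the force, the opening and the grip force at its end, in the units of the state.
- bot.get_obs(): the state, without advancing time (a new reading comes with each control period).
- vision.camera(name): name is "scene" or "top" or "wrist"; returns the picture (384x512x3 uint8, red, green, blue); there is no depth.
- vision.camera_model(name): a dict with "fov_y" (degrees; the focal length in pixels is half the picture's height over the tangent of half this angle, whatever the lens; pixels are square), "cx", "cy" (the principal point, pixels), "k1" (the pictures are not rectified: a ray, as slopes to the right and down, at radius r is drawn at 1 + k1 r^2 times it, then the intrinsics apply), "world_from_camera" (4x4, takes a point from camera to world coordinates); the wrist camera has in their place "hand_eye" (4x4, takes a point from camera to tool coordinates, whose origin is the TCP and whose axes are the flange's). Camera axes: x right, y down, z forward; pixel columns grow to the right and rows downward; lengths in m; the calibration is good to about 2 mm. A picture is of the moment at which its call begins: read the wrist's pose just before it. camera_model takes no time and is no camera call.
- workorder.job_done(): hands the job in; it is judged then, once.
Trained networks look in the newest picture that a camera, given by its name, has taken for a name from the list of things; names that differ only in an ending like _2 or _b are one class to them, and where a whole thing is asked for, a point or a joint stands for the part that bears it (a point fixed in the world has none). Each returns a list of dicts, best first, with "conf" (0 to 1); they miss things now and then, are a little off and sometimes report something else, mostly with a low value. They report only what shows in the picture. A call takes as long as a camera call. They do not tell look-alikes from the thing itself.
- boxes_of(camera, target): "rect" ([centre column, centre row, width, height] in pixels, round what is visible of it).
The state is a dict: "clock": time; "joint_pos": joint angles; "joint_vel": joint speeds; "tau": joint torques, N m; "eef_pos": TCP position; "tool_rot": TCP orientation; "ft_force": force on the tool from outside, world axes, zero at the start; "ft_torque": the same for the moment, N m; "grip_width": finger opening in m; "grasp_force": force on a finger pad.
Only numpy, scipy, OpenCV 4.12 (cv2) and the standard library are available. Lean on these libraries where they do the work, as an engineer would, in place of code of your own. Each camera call takes 0.05 s, during which the arm holds its last target. There are 200 camera calls.

## Working session

There is one attempt and no reset: what is moved stays moved. The work goes in short steps, Python scripts to look and compute and a tool call to move; the robot and the scene stay as the last step left them, time stands still between calls to the robot, and variables do not carry over. Pictures are saved under pics/ and viewed, at most 10 in all, crops included, and the job is handed in when it is done.

Besides the shell and the picture viewer there is one more tool, called after ">>>" by a JSON object that holds its "fn" and its "kwargs", one argument or row to a line. send_rows: Moves the arm, as the interface text tells. Its arguments: {"type":"object","properties":{"motion":{"type":"string"}},"required":["motion"]}

```bash
mkdir -p pics; ls
cat > h.py <<'E'
import numpy as np, cv2
from workcell import bot, vision, workorder, boxes_of
from scipy.spatial.transform import Rotation as R
def cam(name):
    m=vision.camera_model(name)
    if name=="wrist":
        o=bot.get_obs();T=np.eye(4);T[:3,:3]=R.from_quat(o["tool_rot"]).as_matrix();T[:3,3]=o["eef_pos"]
        W=T@np.array(m["hand_eye"])
    else: W=np.array(m["world_from_camera"])
    f=192/np.tan(np.radians(m["fov_y"])/2)
    return dict(f=f,cx=m["cx"],cy=m["cy"],k1=m["k1"],W=W)
def ray(c,u,v):
    d=np.array([(u-c["cx"])/c["f"],(v-c["cy"])/c["f"]]);s=d.copy()
    for _ in range(20): s=d/(1+c["k1"]*(s@s))
    r=c["W"][:3,:3]@np.array([s[0],s[1],1]);return c["W"][:3,3],r/np.linalg.norm(r)
def proj(c,p):
    q=np.linalg.inv(c["W"])@np.append(p,1);s=q[:2]/q[2];s=s*(1+c["k1"]*(s@s));return s*c["f"]+[c["cx"],c["cy"]]
def atz(c,u,v,z):
    o,r=ray(c,u,v);return o+r*(z-o[2])/r[2]
def tri(obs):
    A=0;b=0
    for c,u,v in obs:
        o,r=ray(c,u,v);P=np.eye(3)-np.outer(r,r);A=A+P;b=b+P@o
    x=np.linalg.solve(A,b);return x,[np.round(proj(c,x)-[u,v],1) for c,u,v in obs]
def shot(name,fn=None):
    c=cam(name);im=vision.camera(name)
    if fn: cv2.imwrite("pics/"+fn,cv2.cvtColor(im,cv2.COLOR_RGB2BGR))
    return c,im
E
python3 - <<'E'
from h import *
ims=[]
for n in("scene","top"):
    c,im=shot(n);ims.append(im)
    print(n,c["W"][:3,3],c["f"],c["k1"])
    for t in("titrator","head","lug","stopper","tray","vial_rack","beaker","dropper","sample_cup"):
        print(n,t,[(np.round(b["rect"]).astype(int).tolist(),round(b["conf"],2)) for b in boxes_of(n,t)[:3]])
cv2.imwrite("pics/a.png",cv2.cvtColor(cv2.resize(ims[0],(800,600)),cv2.COLOR_RGB2BGR))
cv2.imwrite("pics/b.png",cv2.cvtColor(cv2.resize(ims[1],(800,600)),cv2.COLOR_RGB2BGR))
E
```

```text
pics
scene [1.24662807 0.57402008 1.158277  ] 439.0322414573759 -0.08043750667318382
scene titrator [([246, 248, 74, 95], 0.64)]
scene head [([237, 239, 46, 44], 0.74), ([373, 297, 50, 48], 0.49)]
scene lug [([373, 296, 55, 47], 0.21)]
scene stopper []
scene tray [([302, 233, 54, 51], 0.98), ([254, 178, 43, 34], 0.76), ([211, 151, 40, 34], 0.74)]
scene vial_rack [([373, 298, 50, 48], 0.64), ([259, 241, 6, 12], 0.21)]
scene beaker [([196, 240, 13, 23], 0.62)]
scene dropper []
scene sample_cup []
top [ 0.40175449 -0.13721138  1.35028367] 387.9657676369028 -0.08360403184618509
top titrator [([226, 135, 47, 87], 0.91)]
top head [([226, 128, 31, 45], 0.66), ([302, 185, 48, 45], 0.46)]
top lug [([225, 126, 28, 38], 0.73)]
top stopper [([223, 153, 11, 6], 0.59)]
top tray [([220, 218, 45, 42], 0.71), ([380, 242, 47, 44], 0.68), ([311, 249, 58, 50], 0.64)]
top vial_rack [([121, 196, 40, 33], 0.95), ([227, 129, 32, 43], 0.57)]
top beaker [([285, 131, 12, 13], 0.48)]
top dropper [([149, 143, 10, 7], 0.62)]
top sample_cup [([175, 228, 14, 10], 0.48)]
```

View pics/a.png

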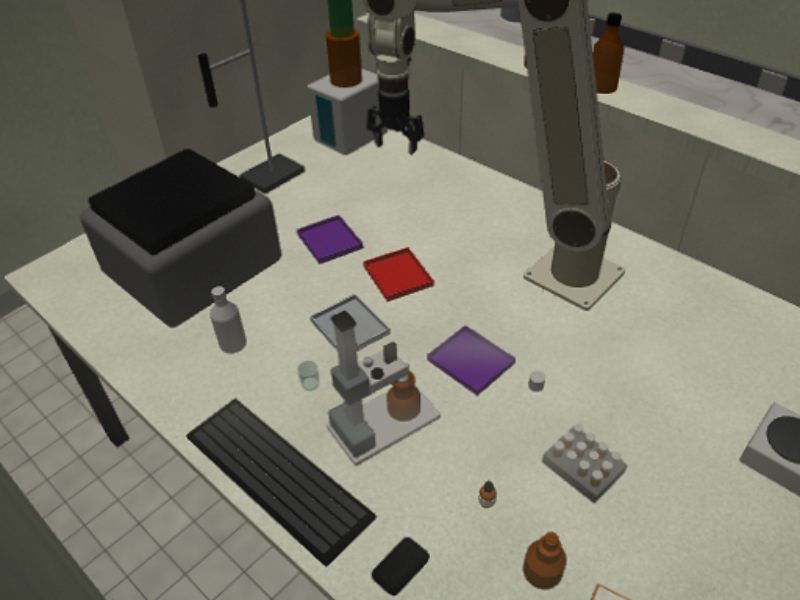

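View pics/b.png

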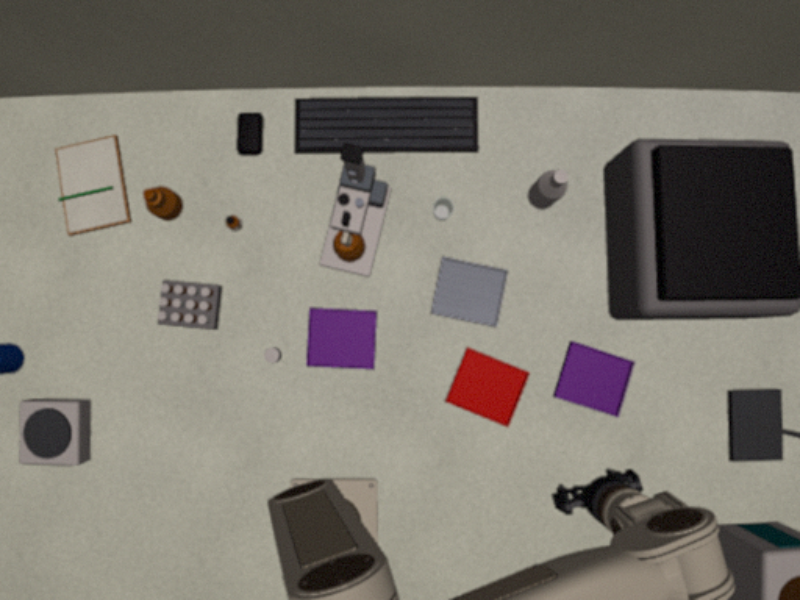

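The scene picture (800 px wide) shows four tray-like things: purple (330,238), red (398,273), purple (471,359), and a grey steel one at (350,322). In the top view the steel one is at (470,291), i.e. (301,186) in the original pixels. Only that one is bare steel, and the rack is on the opposite side at (190,303). The titrator is at (350,225) in the top view, and a look-alike brown bottle stands at (162,203).

Run:
```python
from h import *
t,im=shot("top");s,im2=shot("scene")
o=bot.get_obs();print(np.round(R.from_quat(o["tool_rot"]).as_matrix(),3).tolist())
k=1.5625
for n,u,v,z in [("stoppertop",223,153,.147),("lugtop",346/k,213/k,.222),("coltop",352/k,152/k,.343),("trayc",301,186,.015),("bf_l",320/k,265/k,.014),("bf_r",370/k,275/k,.014),("beaker",285,131,.03),("dropper",149,143,.03),("cup",175,228,.02),("silver",548/k,190/k,.07)]:
    print(n,np.round(atz(t,u,v,z),3))
print("tray scene",np.round(atz(s,350/k,322/k,.015),3),"lug 2v",tri([(t,346/k,213/k),(s,390/k,345/k)]),"tray 2v",tri([(t,470/k,291/k),(s,350/k,322/k)]))
print("stopper 2v?",tri([(t,223,153),(s,403/k,375/k)]))
a=im[85:175,180:330];b=im2[180:290,190:300]
a=cv2.resize(a,(800,480),interpolation=3);b=cv2.resize(b,(600,600),interpolation=3)
cv2.imwrite("pics/c.png",cv2.cvtColor(a,4));cv2.imwrite("pics/d.png",cv2.cvtColor(b,4))
```

```text
[[0.96, 0.28, 0.0], [0.28, -0.96, -0.0], [0.0, 0.0, -1.0]]
stoppertop [ 0.603 -0.045  0.147]
lugtop [ 0.64  -0.046  0.222]
coltop [ 0.72  -0.066  0.343]
trayc [ 0.508 -0.305  0.015]
bf_l [0.567 0.028 0.014]
bf_r [ 0.544 -0.083  0.014]
beaker [ 0.698 -0.251  0.03 ]
dropper [0.66  0.221 0.03 ]
cup [0.366 0.13  0.02 ]
silver [ 0.72 -0.47  0.07]
tray scene [ 0.5   -0.302  0.015] lug 2v (array([ 0.63560221, -0.04336598,  0.22798372]), [array([-1.2,  1.1]), array([-1.7, -0.1])]) tray 2v (array([ 0.50444538, -0.30096743,  0.01962751]), [array([-0.7,  0.6]), array([-0.9, -0.1])])
stopper 2v? (array([ 0.60517988, -0.04031077,  0.11780694]), [array([-0.9,  0.8]), array([-1.2, -0. ])])
```

View pics/c.png

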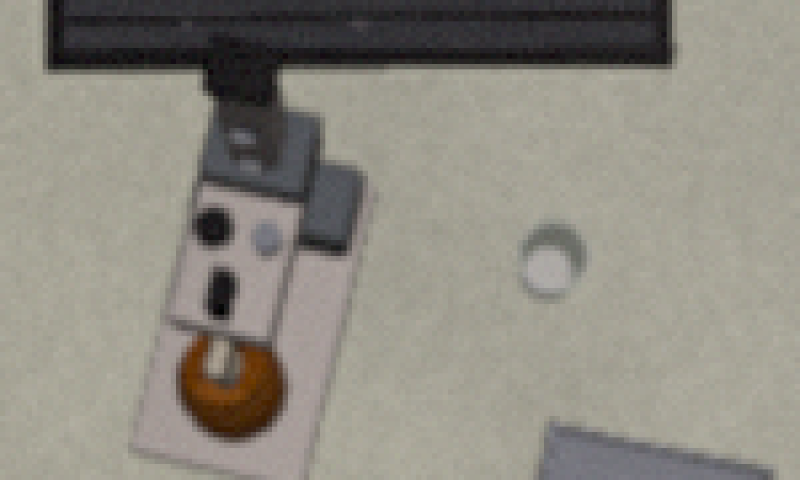

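View pics/d.png

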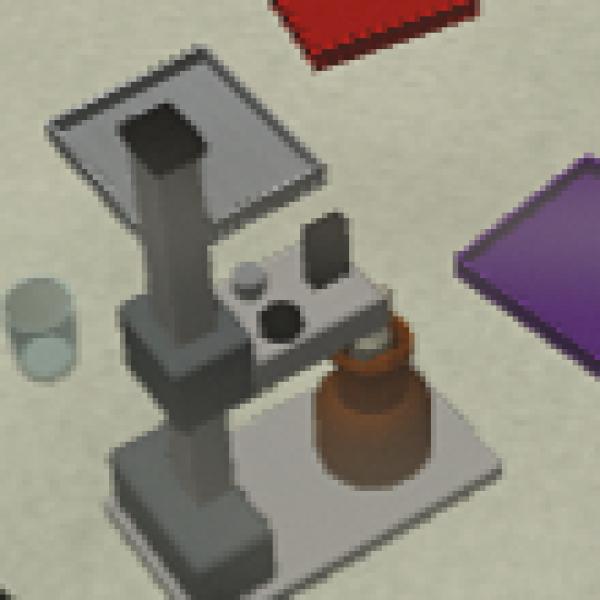

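The top crop shows the lug at (221,293), the stopper tab at (222,360) just in front of the head, and the column top at (242,65). The scene crop confirms the grey steel tray beyond the column at (190,140), beside red and purple look-alikes. I'll move to hover in front of the lug.

>>> {"fn": "send_rows", "kwargs": {
  "motion": "-1 2.7 -1.56 -0.6 0; -1 5.4 -3.12 -1.2 0; -1 8.1 -4.7 -1.8 0; -1 10.8 -6.25 -2.4 0; -1 13.5 -7.8 -3 0"
}}

```text
clock: 1.6
eef_pos: [0.2484, -0.3664, 0.2616]
tool_rot: [0.99, 0.141, 0.0, 0.0]
ft_force: [1.3, -0.3, -0.3]
grip_width: 0.0855
grasp_force: 0.0
```

>>> {"fn": "send_rows", "kwargs": {
  "motion": "-1 2.7 -1.56 -0.6 0; -1 5.4 -3.12 -1.2 0; -1 8.1 -4.7 -1.8 0; -1 10.8 -6.25 -2.4 0; -1 13.5 -7.8 -3 0"
}}

```text
clock: 2.1
eef_pos: [0.3563, -0.2536, 0.2917]
tool_rot: [0.99, 0.141, 0.0, 0.0]
ft_force: [0.6, 0.0, -0.2]
grip_width: 0.0856
grasp_force: 0.0
```

>>> {"fn": "send_rows", "kwargs": {
  "motion": "-1 2.7 -1.56 -0.6 0; -1 5.4 -3.12 -1.2 0; -1 8.1 -4.7 -1.8 0; -1 10.8 -6.25 -2.4 0; -1 13.5 -7.8 -3 0"
}}

```text
clock: 2.6
eef_pos: [0.4641, -0.1409, 0.3216]
tool_rot: [0.99, 0.142, 0.0, 0.0]
ft_force: [-0.9, -1.2, 0.3]
grip_width: 0.0857
grasp_force: 0.0
```

>>> {"fn": "send_rows", "kwargs": {
  "motion": "-1 2.7 -1.56 -0.6 0.1; -1 5.4 -3.12 -1.2 0.2; -1 8.1 -4.7 -1.8 0.3; -1 10.8 -6.25 -2.4 0.4; -1 12 -7.8 -3 0.49"
}}

```text
clock: 3.1
eef_pos: [0.5531, -0.0678, 0.3506]
tool_rot: [0.997, -0.069, 0.0, -0.017]
ft_force: [0.3, -1.1, -0.1]
grip_width: 0.0852
grasp_force: 0.0
```

Run:
```python
from h import *
t,im=shot("top")
c,im=shot("wrist","w1.png")
o=bot.get_obs();print(o["eef_pos"],o["tool_rot"],np.round(o["joint_pos"],3)); print(np.round(vision.camera_model("wrist")["hand_eye"],3).tolist(),c["f"])
for n in("head","lug","stopper","titrator"):
    print(n,[(np.round(b["rect"]).astype(int).tolist(),round(b["conf"],2)) for b in boxes_of("wrist",n)[:3]])
```

```text
[ 0.55186578 -0.07240253  0.35137846] [ 9.97215388e-01 -7.29957142e-02  9.73925366e-04 -1.52363694e-02] [-0.147  0.349  0.461  1.684  0.031  3.141]
[[-0.001, -0.964, -0.265, 0.067], [1.0, -0.001, -0.001, 0.001], [0.001, -0.265, 0.964, -0.142], [0.0, 0.0, 0.0, 1.0]] 338.54084233017176
head [([228, 59, 77, 114], 0.97)]
lug [([228, 59, 79, 117], 0.84)]
stopper [([230, 124, 20, 21], 0.9)]
titrator []
```

View pics/w1.png

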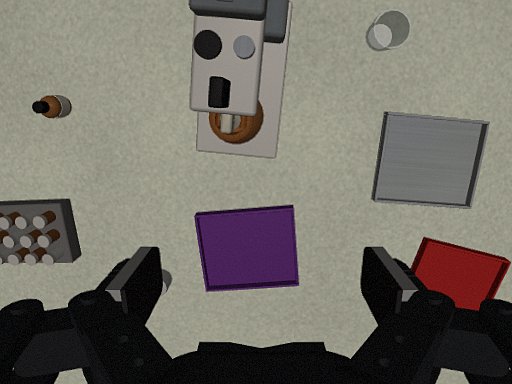

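The wrist view shows the lug at (219,92), the head's front edge at about row 110, the stopper tab at (230,124), the base's front corners at (197,150) and (275,157), and the steel tray at (430,158). Joint 6 is at its limit, so I'll use the half-turned grasp, which also puts the camera on the robot side.

>>> {"fn": "send_rows", "kwargs": {
  "motion": "-1 0 0 0 -0.14; -1 0 0 0 -0.28; -1 0 0 0 -0.42; -1 0 0 0 -0.56; -1 0 0 0 -0.7"
}}

```text
clock: 3.9
eef_pos: [0.5504, -0.0717, 0.3514]
tool_rot: [0.961, 0.276, 0.006, -0.014]
ft_force: [-1.2, 0.2, -0.2]
grip_width: 0.0854
grasp_force: 0.0
```

>>> {"fn": "send_rows", "kwargs": {
  "motion": "-1 0 0 0 -0.14; -1 0 0 0 -0.28; -1 0 0 0 -0.42; -1 0 0 0 -0.56; -1 0 0 0 -0.7"
}}

```text
clock: 4.4
eef_pos: [0.5504, -0.0717, 0.3513]
tool_rot: [0.808, 0.589, 0.01, -0.011]
ft_force: [1.1, 0.2, -0.4]
grip_width: 0.0857
grasp_force: 0.0
```

>>> {"fn": "send_rows", "kwargs": {
  "motion": "-1 0 0 0 -0.14; -1 0 0 0 -0.28; -1 0 0 0 -0.42; -1 0 0 0 -0.56; -1 0 0 0 -0.7"
}}

```text
clock: 4.9
eef_pos: [0.5504, -0.0717, 0.3513]
tool_rot: [0.557, 0.83, 0.014, -0.007]
ft_force: [-1.0, -0.3, 0.5]
grip_width: 0.0853
grasp_force: 0.0
```

>>> {"fn": "send_rows", "kwargs": {
  "motion": "-1 0 0 0 -0.14; -1 0 0 0 -0.28; -1 0 0 0 -0.42; -1 0 0 0 -0.56; -1 0 0 0 -0.7"
}}

```text
clock: 5.4
eef_pos: [0.5504, -0.0717, 0.3514]
tool_rot: [0.238, 0.971, 0.015, -0.002]
ft_force: [-0.7, 0.0, -0.7]
grip_width: 0.0858
grasp_force: 0.0
```

>>> {"fn": "send_rows", "kwargs": {
  "motion": "-1 0 0 0 -0.14; -1 0 0 0 -0.28; -1 0 0 0 -0.28"
}}

```text
clock: 5.7
eef_pos: [0.5504, -0.0717, 0.3514]
tool_rot: [0.103, 0.995, 0.016, 0.0]
ft_force: [0.7, 0.3, 0.4]
grip_width: 0.0853
grasp_force: 0.0
```

Run:
```python
from h import *
c,im=shot("wrist","w2.png")
o=bot.get_obs();print(o["eef_pos"],np.round(R.from_quat(o["tool_rot"]).as_matrix(),3).tolist(),np.round(o["joint_pos"],3),o["clock"])
np.save("c2.npy",c,allow_pickle=True)
for n in("head","lug","stopper","titrator"):
    print(n,[(np.round(b["rect"],1).tolist(),round(b["conf"],2)) for b in boxes_of("wrist",n)[:3]])
```

```text
[ 0.55051644 -0.07170398  0.35140749] [[-0.978, 0.208, 0.004], [0.208, 0.978, 0.031], [0.003, 0.031, -1.0]] [-0.147  0.346  0.458  1.683  0.031  0.063] 5.75
head [([298.1, 286.1, 62.1, 121.2], 0.95), ([288.1, 244.4, 86.9, 198.4], 0.39)]
lug [([298.1, 284.0, 65.0, 126.6], 0.67)]
stopper [([292.2, 208.5, 20.0, 33.6], 0.79)]
titrator [([288.2, 245.8, 87.3, 201.1], 0.64)]
```

View pics/w2.png

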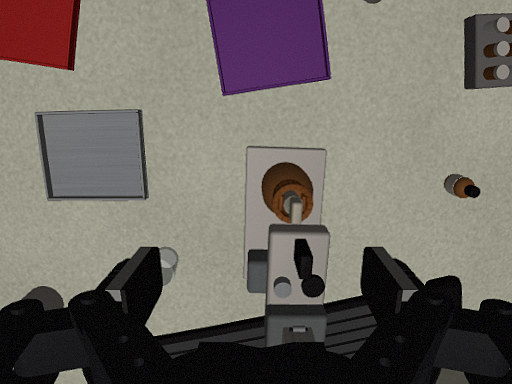

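In this view the lug spans (295–313, 238–278), the stopper tab is at (296,210), the base's front corners are at (247,147) and (325,150), and the steel tray is at (92,155).

Run:
```python
from h import *
c=np.load("c2.npy",allow_pickle=True).item();t=cam("top")
for n,u,v,z in [("bl",247,147,.014),("br",325.5,150,.014),("bl2",245,215,.014),("headfL",269,227,.181),("headfR",328,227,.181),("tabtop",296,209,.147),("trayTL",38,112,.018),("trayTR",143,110,.018),("trayBR",147,199,.018),("trayBL",48,199,.018)]:
    print(n,np.round(atz(c,u,v,z),4))
im=cv2.imread("pics/w2.png");a=im[185:345,220:370];cv2.imwrite("pics/w2c.png",cv2.resize(a,(562,600),interpolation=3))
```

```text
bl [ 0.5415 -0.0802  0.014 ]
br [0.5691 0.0286 0.014 ]
bl2 [ 0.6396 -0.1051  0.014 ]
headfL [ 0.6027 -0.0702  0.181 ]
headfR [ 0.6156 -0.0131  0.181 ]
tabtop [ 0.6018 -0.0385  0.147 ]
trayTL [ 0.4287 -0.3551  0.018 ]
trayTR [ 0.4607 -0.2082  0.018 ]
trayBR [ 0.5836 -0.239   0.018 ]
trayBL [ 0.5514 -0.3855  0.018 ]
```

View pics/w2c.png

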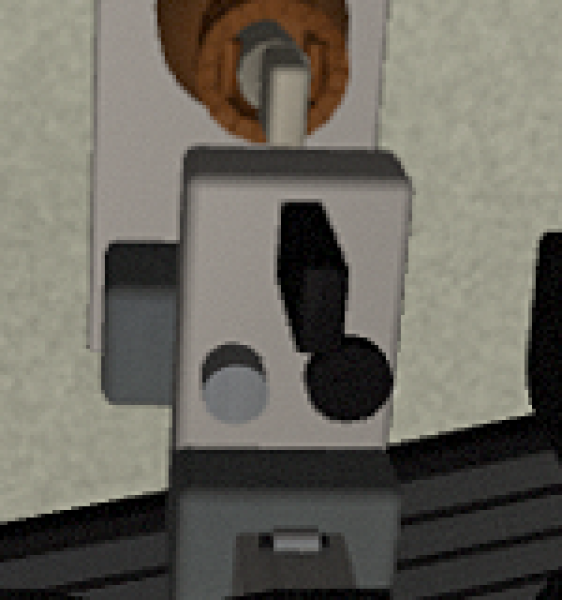

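Run:
```python
from h import *
c=np.load("c2.npy",allow_pickle=True).item();t=cam("top")
P={}
for n,u,v,z in [("lugtop",305.9,267.7,.222),("headL",270.1,233.5,.181),("headR",328.8,233,.181),("tabfront",297.1,203.2,.147)]:
    P[n]=atz(c,u,v,z);print(n,np.round(P[n],4))
print(tri([(c,305.9,267.7),(t,221,136.5)]))
yaw=-.242;ex=np.array([np.cos(yaw),np.sin(yaw)]);ey=np.array([-ex[1],ex[0]])
hm=(P["headL"]+P["headR"])[:2]/2
print("headdir",np.arctan2(-(P["headR"]-P["headL"])[0],(P["headR"]-P["headL"])[1]))
print("axis from lug",P["lugtop"][:2]-.026*ex,"head",hm-.008*ex,"tab",P["tabfront"][:2]+.013*ex,"base",np.array([.5553,-.0258]), )
```

```text
lugtop [ 0.6323 -0.045   0.222 ]
headL [ 0.6096 -0.0706  0.181 ]
headR [ 0.6221 -0.0133  0.181 ]
tabfront [ 0.5956 -0.0361  0.147 ]
(array([ 0.64405997, -0.04346197,  0.20038058]), [array([ 0., -0.]), array([0., 0.])])
headdir -0.21422494196385744
axis from lug [ 0.60702155 -0.03872321] head [ 0.60811297 -0.03998971] tab [ 0.60824679 -0.03925029] base [ 0.5553 -0.0258]
```

>>> {"fn": "send_rows", "kwargs": {
  "motion": "-1 -1.7 1 2 0.02; -1 -3.5 2 4 0.02; -1 -5.2 3 6 0.02; -1 -6.9 4.05 8.2 0.02; -1 -6.9 4.05 8.2 0.02"
}}

```text
clock: 6.45
eef_pos: [0.627, -0.0427, 0.2655]
tool_rot: [0.113, 0.993, 0.016, -0.004]
ft_force: [0.2, -0.0, -0.9]
grip_width: 0.0857
grasp_force: 0.0
```

Run:
```python
from h import *
c=np.load("c2.npy",allow_pickle=True).item()
print("knob",np.round(atz(c,312.8,285.8,.195),4),np.round(atz(c,312.8,274.1,.195),4))
o=bot.get_obs();M=R.from_quat(o["tool_rot"]).as_matrix();print(o["eef_pos"],np.round(M,3).tolist(),np.round(o["joint_pos"],3))
print("to go cm",np.round(100*M.T@(np.array([.627,-.044,.194])-o["eef_pos"]),2))
c,im=shot("wrist","w3.png")
```

```text
knob [ 0.6684 -0.0397  0.195 ] [ 0.6555 -0.0376  0.195 ]
[ 0.6269586  -0.04274079  0.26554745] [[-0.974, 0.225, -0.003], [0.225, 0.974, 0.032], [0.011, 0.03, -0.999]] [-0.083  0.507  0.482  1.552  0.031  0.143]
to go cm [-0.11 -0.34  7.15]
```

View pics/w3.png

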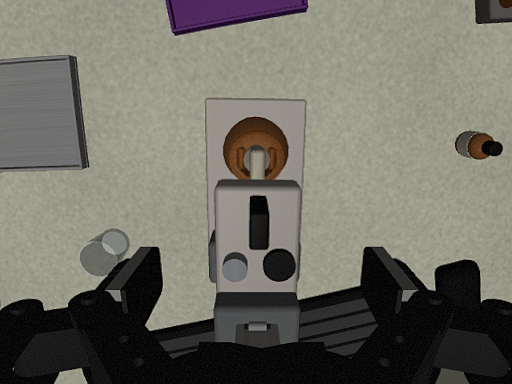

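The lug (259,222) is centred between the fingers (about 261) and the titrator is square in the picture. I'll descend, close and lift.

>>> {"fn": "send_rows", "kwargs": {
  "motion": "-1 0 -0.1 2 0; -1 -0.1 -0.2 4 0; -1 -0.1 -0.3 6 0; -1 -0.1 -0.3 7.1 0; -1 -0.1 -0.3 7.1 0"
}}

```text
clock: 7.0
eef_pos: [0.6265, -0.045, 0.1989]
tool_rot: [0.114, 0.993, 0.015, -0.001]
ft_force: [0.4, 0.4, -0.1]
grip_width: 0.0854
grasp_force: 0.0
```

>>> {"fn": "send_rows", "kwargs": {
  "motion": "0.5 0 0 0 0; 1 0 0 0 0; 1 0 0 0 0; 1 0 0 0 0; 1 0 0 0 0"
}}

```text
clock: 7.5
eef_pos: [0.6284, -0.0428, 0.2]
tool_rot: [0.113, 0.993, 0.018, 0.001]
ft_force: [4.2, 19.6, -0.9]
grip_width: 0.0124
grasp_force: 9.2
```

>>> {"fn": "send_rows", "kwargs": {
  "motion": "1 0 0 0 0; 1 0 0 0 0; 1 0 0 0 0; 1 0 0 0 0; 1 0 0 0 0"
}}

```text
clock: 8.0
eef_pos: [0.6284, -0.0426, 0.2002]
tool_rot: [0.113, 0.993, 0.017, 0.001]
ft_force: [1.4, 6.6, 1.7]
grip_width: 0.0109
grasp_force: 59.4
```

>>> {"fn": "send_rows", "kwargs": {
  "motion": "1 0 0.02 -0.6 0; 1 0 0.05 -1.6 0; 1 0 0.08 -2.6 0; 1 0 0.12 -3.6 0; 1 0 0.15 -4.6 0"
}}

```text
clock: 8.5
eef_pos: [0.6284, -0.0426, 0.2441]
tool_rot: [0.113, 0.993, 0.017, -0.001]
ft_force: [4.6, 5.8, -6.2]
grip_width: 0.0109
grasp_force: 58.4
```

>>> {"fn": "send_rows", "kwargs": {
  "motion": "1 0 0.02 -0.8 0; 1 0 0.05 -1.6 0; 1 0 0.07 -2.3 0; 1 0 0.1 -3 0; 1 0 0.1 -3 0"
}}

```text
clock: 9.0
eef_pos: [0.6284, -0.0426, 0.2749]
tool_rot: [0.113, 0.993, 0.017, -0.0]
ft_force: [1.8, 5.1, -3.3]
grip_width: 0.0108
grasp_force: 59.3
```

>>> {"fn": "send_rows", "kwargs": {
  "motion": "1 0 0 0 0; 1 0 0 0.1 0; 1 0 0 0.25 0; 1 0 0 0.4 0; 1 0 0 0.5 0"
}}

```text
clock: 9.5
eef_pos: [0.6284, -0.0426, 0.27]
tool_rot: [0.113, 0.993, 0.017, -0.0]
ft_force: [1.0, 6.2, 1.7]
grip_width: 0.0109
grasp_force: 60.0
```

>>> {"fn": "send_rows", "kwargs": {
  "motion": "0.5 0 0 0 0; 0 0 0 0 0; -0.5 0 0 0 0; -1 0 0 0 0; -1 0 0 0 0"
}}

```text
clock: 10.0
eef_pos: [0.628, -0.0448, 0.2705]
tool_rot: [0.114, 0.993, 0.016, 0.0]
ft_force: [0.8, -0.8, -0.3]
grip_width: 0.0785
grasp_force: 0.0
```

Run:
```python
from h import *
s,im=shot("scene");t,im2=shot("top")
o=bot.get_obs();print(o["grip_width"],o["eef_pos"],o["ft_force"])
a=cv2.resize(im[150:290,180:320],(400,400),interpolation=3);b=cv2.resize(im2[60:200,170:310],(400,400),interpolation=3)
cv2.imwrite("pics/e.png",cv2.cvtColor(np.hstack([a,b]),4))
```

```text
0.08537455516623428 [ 0.62797608 -0.04468542  0.27049398] [-0.53073074  0.47914233 -0.17078455]
```

View pics/e.png

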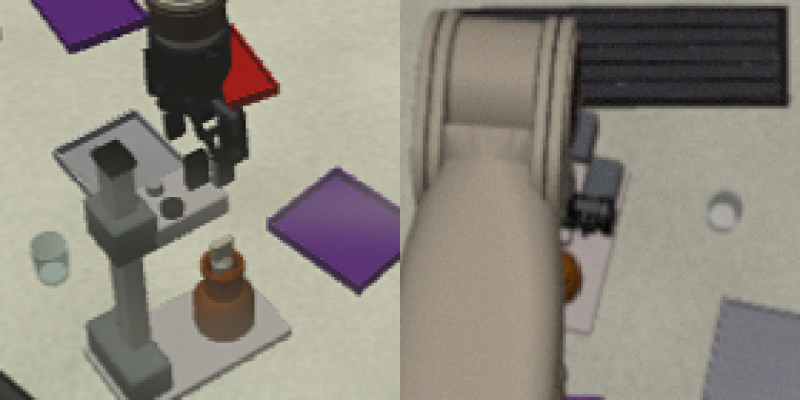

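The head (left half, about (170,195)) stays up by itself, and the stopper tab at (222,245) stands clear. The head would block a vertical gripper at the stopper, so I need a forward tilt of the fingers. The commanded orientation follows what the arm reaches, so I'll retreat up and lean against the reach limit to get it.

>>> {"fn": "send_rows", "kwargs": {
  "motion": "-1 0 0 -3 0; -1 0 0 -6 0; -1 2 -3 -9 0; -1 4 -6 -12 0; -1 5.9 -10 -15 0"
}}

```text
clock: 10.6
eef_pos: [0.5484, -0.1309, 0.417]
tool_rot: [0.112, 0.994, 0.016, 0.0]
ft_force: [0.6, -0.8, 0.5]
grip_width: 0.0856
grasp_force: 0.0
```

>>> {"fn": "send_rows", "kwargs": {
  "motion": "-1 0 0 -2 0; -1 0 0 -3 0; -1 -3 0 -3 0; -1 -6 0 -3 0; -1 -9 0 -3 0"
}}

```text
clock: 11.1
eef_pos: [0.6238, -0.1491, 0.4333]
tool_rot: [0.114, 0.993, 0.015, 0.002]
ft_force: [6.2, -0.9, 3.7]
grip_width: 0.0855
grasp_force: 0.0
```

```bash
cat > st.py <<'E'
from h import *
o=bot.get_obs();M=R.from_quat(o["tool_rot"]).as_matrix();print(np.round(o["eef_pos"],4),np.round(M,3).tolist(),np.round(o["joint_pos"],3),o["clock"])
E
python3 st.py
```

```text
[ 0.6238 -0.1491  0.4333] [[-0.974, 0.226, 0.007], [0.226, 0.974, 0.03], [-0.0, 0.031, -1.0]] [-0.249  0.699  1.276  2.147  0.031 -0.022] 11.1
```

>>> {"fn": "send_rows", "kwargs": {
  "motion": "-1 -4 0 0 0; -1 -8 0 0 0; -1 -12 0 0 0; -1 -16 0 0 0; -1 -20 0 0 0"
}}

```text
clock: 11.6
eef_pos: [0.6253, -0.149, 0.4256]
tool_rot: [0.113, 0.993, 0.017, -0.005]
ft_force: [0.2, -0.5, 1.0]
grip_width: 0.0854
grasp_force: 0.0
```

```bash
python3 st.py
```

```text
[ 0.6253 -0.149   0.4256] [[-0.974, 0.225, -0.006], [0.225, 0.974, 0.035], [0.014, 0.032, -0.999]] [-0.249  0.711  1.275  2.149  0.032 -0.022] 11.6
```

>>> {"fn": "send_rows", "kwargs": {
  "motion": "-1 4 0 0 0; -1 8 0 0 0; -1 12 0 0 0; -1 16 0 0 0; -1 18 0 -3 0"
}}

```text
clock: 12.1
eef_pos: [0.4415, -0.1074, 0.4505]
tool_rot: [0.113, 0.993, 0.019, -0.017]
ft_force: [1.0, 0.6, 0.1]
grip_width: 0.0854
grasp_force: 0.0
```

>>> {"fn": "send_rows", "kwargs": {
  "motion": "-1 0 0 -4 0; -1 0 0 -8 0; -1 0 0 -12 0; -1 0 0 -16 0; -1 0 0 -20 0"
}}

```text
clock: 12.6
eef_pos: [0.4328, -0.1087, 0.5457]
tool_rot: [0.114, 0.993, 0.014, 0.017]
ft_force: [0.2, -0.1, -0.6]
grip_width: 0.0856
grasp_force: 0.0
```

```bash
python3 st.py
```

```text
[ 0.4328 -0.1087  0.5457] [[-0.974, 0.225, 0.038], [0.226, 0.974, 0.023], [-0.031, 0.031, -0.999]] [-0.268  0.24   0.849  2.15   0.032 -0.04 ] 12.6
```

>>> {"fn": "send_rows", "kwargs": {
  "motion": "-1 0 0 -20 0; -1 0 0 -20 0; -1 0 0 -20 0; -1 0 0 -20 0; -1 0 0 -20 0"
}}

```text
clock: 13.1
eef_pos: [0.4076, -0.1037, 0.5687]
tool_rot: [0.114, 0.993, 0.01, 0.041]
ft_force: [0.1, -0.4, 0.8]
grip_width: 0.0855
grasp_force: 0.0
```

>>> {"fn": "send_rows", "kwargs": {
  "motion": "-1 0 0 -20 0; -1 0 0 -20 0; -1 0 0 -20 0; -1 0 0 -20 0; -1 0 0 -20 0"
}}

```text
clock: 13.6
eef_pos: [0.3826, -0.0983, 0.5901]
tool_rot: [0.114, 0.991, 0.006, 0.066]
ft_force: [0.2, -0.3, 0.1]
grip_width: 0.0852
grasp_force: 0.0
```

```bash
python3 st.py
```

```text
[ 0.3826 -0.0983  0.5901] [[-0.965, 0.225, 0.132], [0.227, 0.974, -0.003], [-0.129, 0.027, -0.991]] [-0.277  0.103  0.809  2.149  0.033 -0.046] 13.6
```

>>> {"fn": "send_rows", "kwargs": {
  "motion": "-1 0 0 -24 0; -1 0 0 -24 0; -1 0 0 -24 0; -1 0 0 -24 0; -1 0 0 -24 0"
}}

```text
clock: 14.1
eef_pos: [0.357, -0.0922, 0.6093]
tool_rot: [0.114, 0.989, 0.002, 0.09]
ft_force: [-0.3, 0.6, -0.1]
grip_width: 0.0855
grasp_force: 0.0
```

>>> {"fn": "send_rows", "kwargs": {
  "motion": "-1 0 0 -24 0; -1 0 0 -24 0; -1 0 0 -24 0; -1 0 0 -24 0; -1 0 0 -24 0"
}}

```text
clock: 14.6
eef_pos: [0.3328, -0.0858, 0.6266]
tool_rot: [0.114, 0.987, -0.002, 0.114]
ft_force: [0.7, -0.1, -0.3]
grip_width: 0.0854
grasp_force: 0.0
```

>>> {"fn": "send_rows", "kwargs": {
  "motion": "-1 0 0 -24 0; -1 0 0 -24 0; -1 0 0 -24 0; -1 0 0 -24 0; -1 0 0 -24 0"
}}

```text
clock: 15.1
eef_pos: [0.3097, -0.0789, 0.6424]
tool_rot: [0.115, 0.984, -0.006, 0.137]
ft_force: [0.1, 0.4, -0.4]
grip_width: 0.0854
grasp_force: 0.0
```

```bash
python3 st.py
```

```text
[ 0.3097 -0.0789  0.6424] [[-0.936, 0.227, 0.269], [0.224, 0.974, -0.043], [-0.272, 0.02, -0.962]] [-0.281 -0.085  0.767  2.149  0.034 -0.045] 15.1
```

>>> {"fn": "send_rows", "kwargs": {
  "motion": "-1 -6 0 -23 0; -1 -6 0 -23 0; -1 -6 0 -23 0; -1 -6 0 -23 0; -1 -6 0 -23 0"
}}

```text
clock: 15.6
eef_pos: [0.3215, -0.0801, 0.6603]
tool_rot: [0.115, 0.98, -0.009, 0.161]
ft_force: [0.5, -0.9, -0.0]
grip_width: 0.0856
grasp_force: 0.0
```

>>> {"fn": "send_rows", "kwargs": {
  "motion": "-1 -6 0 -23 0; -1 -6 0 -23 0; -1 -6 0 -23 0; -1 -6 0 -23 0; -1 -6 0 -23 0"
}}

```text
clock: 16.1
eef_pos: [0.3238, -0.0791, 0.6788]
tool_rot: [0.114, 0.976, -0.013, 0.185]
ft_force: [-0.3, -0.9, 1.0]
grip_width: 0.0854
grasp_force: 0.0
```

>>> {"fn": "send_rows", "kwargs": {
  "motion": "-1 0 0 -24 0; -1 0 0 -24 0; -1 0 0 -24 0; -1 0 0 -24 0; -1 0 0 -24 0"
}}

```text
clock: 16.6
eef_pos: [0.2856, -0.0677, 0.6925]
tool_rot: [0.114, 0.971, -0.017, 0.209]
ft_force: [-0.0, 0.0, 0.7]
grip_width: 0.0851
grasp_force: 0.0
```

>>> {"fn": "send_rows", "kwargs": {
  "motion": "-1 0 0 -24 0; -1 0 0 -24 0; -1 0 0 -24 0; -1 0 0 -24 0; -1 0 0 -24 0"
}}

```text
clock: 17.1
eef_pos: [0.2519, -0.0567, 0.7038]
tool_rot: [0.114, 0.965, -0.02, 0.233]
ft_force: [0.5, 0.5, -0.3]
grip_width: 0.0856
grasp_force: 0.0
```

```bash
python3 st.py
```

```text
[ 0.2519 -0.0567  0.7038] [[-0.865, 0.229, 0.446], [0.21, 0.973, -0.092], [-0.455, 0.015, -0.89]] [-0.243 -0.233  0.818  2.149  0.018 -0.004] 17.1
```

>>> {"fn": "send_rows", "kwargs": {
  "motion": "-1 -10 0 -22 0; -1 -10 0 -22 0; -1 -10 0 -22 0; -1 -10 0 -22 0; -1 -10 0 -22 0"
}}

```text
clock: 17.6
eef_pos: [0.2768, -0.0613, 0.7268]
tool_rot: [0.113, 0.96, -0.023, 0.256]
ft_force: [0.2, 0.2, -0.4]
grip_width: 0.0856
grasp_force: 0.0
```

>>> {"fn": "send_rows", "kwargs": {
  "motion": "-1 -10 0 -22 0; -1 -10 0 -22 0; -1 -10 0 -22 0; -1 -10 0 -22 0; -1 -10 0 -22 0"
}}

```text
clock: 18.1
eef_pos: [0.2872, -0.0634, 0.748]
tool_rot: [0.113, 0.953, -0.026, 0.281]
ft_force: [0.7, -0.2, 0.5]
grip_width: 0.0855
grasp_force: 0.0
```

>>> {"fn": "send_rows", "kwargs": {
  "motion": "-1 -10 0 -22 0; -1 -10 0 -22 0; -1 -10 0 -22 0; -1 -10 0 -22 0; -1 -10 0 -22 0"
}}

```text
clock: 18.6
eef_pos: [0.2881, -0.0635, 0.7672]
tool_rot: [0.112, 0.945, -0.028, 0.305]
ft_force: [1.0, -1.3, -0.2]
grip_width: 0.0855
grasp_force: 0.0
```

```bash
python3 st.py
```

```text
[ 0.2881 -0.0635  0.7672] [[-0.789, 0.229, 0.571], [0.194, 0.973, -0.122], [-0.583, 0.015, -0.812]] [-0.227 -0.153  1.048  2.149  0.01   0.012] 18.6
```

The fingers are now tilted 0.62 rad forward in the titrator's plane, which keeps the gripper body clear of the raised head. I'll go to a point 12 cm back from the tab along the tool axis.

>>> {"fn": "send_rows", "kwargs": {
  "motion": "-1 0.8 0.6 3.9 0; -1 1.6 1.2 7.7 0; -1 2.4 1.8 11.5 0; -1 3.2 2.4 15.4 0; -1 4 2.9 19.2 0"
}}

```text
clock: 19.1
eef_pos: [0.373, -0.0505, 0.5862]
tool_rot: [0.112, 0.945, -0.028, 0.305]
ft_force: [0.3, 0.8, 0.6]
grip_width: 0.0851
grasp_force: 0.0
```

>>> {"fn": "send_rows", "kwargs": {
  "motion": "-1 0.8 0.6 3.9 0; -1 1.6 1.2 7.7 0; -1 2.4 1.8 11.5 0; -1 3.2 2.4 15.4 0; -1 4 2.9 19.2 0"
}}

```text
clock: 19.6
eef_pos: [0.4576, -0.038, 0.4075]
tool_rot: [0.112, 0.945, -0.028, 0.305]
ft_force: [0.6, -0.6, -0.6]
grip_width: 0.0856
grasp_force: 0.0
```

```bash
cat > go.py <<'E'
import sys
from h import *
p=np.array([float(x) for x in sys.argv[1:4]])
o=bot.get_obs();M=R.from_quat(o["tool_rot"]).as_matrix();print("tool cm",np.round(100*M.T@(p-o["eef_pos"]),2), "at",np.round(o["eef_pos"],4),"ft",np.round(o["ft_force"],1),"w",round(o["grip_width"],4),o["clock"])
print(np.round(M,3).tolist(),np.round(o["joint_pos"],2))
E
python3 go.py .543 -.0256 .231
```

```text
tool cm [ 3.78  2.9  19.06] at [ 0.4576 -0.038   0.4075] ft [ 0.6 -0.6 -0.6] w 0.0856 19.6
[[-0.789, 0.228, 0.57], [0.194, 0.973, -0.122], [-0.583, 0.015, -0.812]] [-0.   -0.34 -0.28  1.02 -0.12  0.19]
```

>>> {"fn": "send_rows", "kwargs": {
  "motion": "-1 0.8 0.6 3.9 0; -1 1.6 1.2 7.7 0; -1 2.4 1.8 11.5 0; -1 3.2 2.4 15.4 0; -1 3.8 2.9 19.1 0"
}}

```text
clock: 20.1
eef_pos: [0.5428, -0.0257, 0.2305]
tool_rot: [0.112, 0.945, -0.028, 0.305]
ft_force: [0.9, 0.2, -0.4]
grip_width: 0.0856
grasp_force: 0.0
```

```bash
python3 go.py .6117 -.0402 .134
python3 - <<'E'
from h import *
c,im=shot("wrist","w5.png");np.save("c5.npy",c,allow_pickle=True)
for n in("head","stopper","titrator"):
    print(n,[(np.round(b["rect"],1).tolist(),round(b["conf"],2)) for b in boxes_of("wrist",n)[:3]])
yaw=-.232;ex=np.array([np.cos(yaw),np.sin(yaw),0]);ey=np.array([-ex[1],ex[0],0]);A=np.array([.6078,-.0393,0])
for a,b,z in [(-13,-6,147),(-13,6,147),(13,-6,147),(13,6,147),(-13,6,121),(-13,-6,121)]:
    print(np.round(proj(c,A+ex*a/1e3+ey*b/1e3+[0,0,z/1e3]),1))
cv2.imwrite("pics/w5c.png",cv2.cvtColor(cv2.resize(im,(800,600),interpolation=3),4))
E
```

```text
tool cm [-0.1   0.02 11.94] at [ 0.5428 -0.0257  0.2305] ft [ 0.9  0.2 -0.4] w 0.0856 20.1
[[-0.79, 0.229, 0.57], [0.194, 0.973, -0.122], [-0.582, 0.014, -0.813]] [ 0.03 -0.08 -0.56  0.49 -0.14  0.22]
head [([266.7, 323.2, 103.8, 49.3], 0.85), ([246.7, 162.9, 11.5, 17.5], 0.65)]
stopper [([262.4, 176.1, 27.6, 59.4], 0.86)]
titrator [([263.4, 193.2, 126.1, 309.5], 0.95)]
[254.9 190.1]
[271.2 189.9]
[255.4 211.1]
[270.5 210.9]
[270.1 164.4]
[254.8 164.6]
```

View pics/w5c.png

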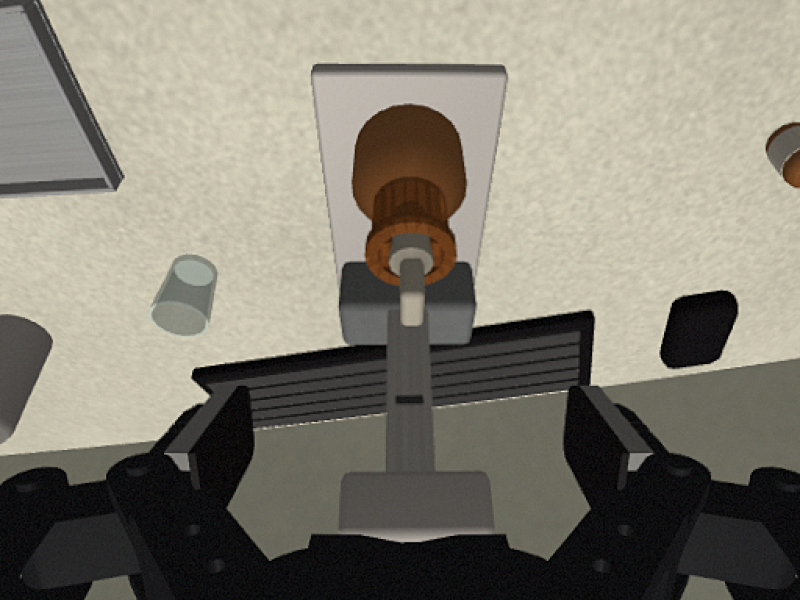

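The wrist view shows the stopper tab between columns 400 and 425 at rows 260–325. That matches my prediction to about 2 px. The tray is at upper left and the head bottom is at (415,500). I'll set the fingers to about 30 mm and move around the tab.

>>> {"fn": "send_rows", "kwargs": {
  "motion": "0.3 0 0 2 0; 0.3 0 0 4.5 0; 0.3 0 0 7 0; 0.3 -0.1 0 9.5 0; 0.3 -0.1 0 9.5 0"
}}

```text
clock: 20.8
eef_pos: [0.5991, -0.0381, 0.1567]
tool_rot: [0.112, 0.945, -0.028, 0.305]
ft_force: [-1.0, 0.1, 0.1]
grip_width: 0.0295
grasp_force: 0.0
```

```bash
python3 go.py .6117 -.0402 .134
```

```text
tool cm [0.29 0.05 2.59] at [ 0.5991 -0.0381  0.1567] ft [-1.   0.1  0.1] w 0.0295 20.8
[[-0.788, 0.229, 0.571], [0.195, 0.973, -0.122], [-0.584, 0.015, -0.812]] [-0.    0.12 -0.57  0.26 -0.12  0.2 ]
```

>>> {"fn": "send_rows", "kwargs": {
  "motion": "0.3 0.15 0 1.3 0; 0.3 0.3 0.05 2.6 0; 0.3 0.3 0.05 2.6 0; 0.3 0.3 0.05 2.6 0; 0.3 0.3 0.6 2.6 0"
}}

```text
clock: 21.3
eef_pos: [0.6128, -0.0347, 0.1362]
tool_rot: [0.112, 0.945, -0.028, 0.307]
ft_force: [-0.8, 0.0, -0.8]
grip_width: 0.0299
grasp_force: 0.0
```

>>> {"fn": "send_rows", "kwargs": {
  "motion": "0.3 0 0.4 0 0; 0.3 0 0.7 0 0; 0.3 0 1 0 0; 0.3 0 1.2 0 0; 0.3 0 1.2 0 0"
}}

```text
clock: 21.8
eef_pos: [0.6153, -0.0263, 0.1356]
tool_rot: [0.114, 0.944, -0.032, 0.307]
ft_force: [-4.6, -10.0, 6.4]
grip_width: 0.0299
grasp_force: 5.3
```

```bash
python3 go.py .6117 -.0402 .134
```

```text
tool cm [ 0.1  -1.43  0.11] at [ 0.6153 -0.0263  0.1356] ft [ -4.6 -10.    6.4] w 0.0299 21.8
[[-0.786, 0.235, 0.572], [0.195, 0.972, -0.131], [-0.587, 0.009, -0.81]] [ 0.03  0.19 -0.56  0.21 -0.15  0.22]
```

>>> {"fn": "send_rows", "kwargs": {
  "motion": "0.3 0 0.3 0 0; 0.3 0 0.6 0 0; 0.3 0 0.8 0 0; 0.3 0 0.8 0 0; 0.3 0 0.8 0 0"
}}

```text
clock: 22.3
eef_pos: [0.6172, -0.0204, 0.1362]
tool_rot: [0.115, 0.944, -0.034, 0.307]
ft_force: [-4.4, -12.9, 7.6]
grip_width: 0.0299
grasp_force: 7.5
```

```bash
python3 go.py .6117 -.0402 .134
```

```text
tool cm [ 0.17 -2.05  0.13] at [ 0.6172 -0.0204  0.1362] ft [ -4.4 -12.9   7.6] w 0.0299 22.3
[[-0.785, 0.238, 0.572], [0.197, 0.971, -0.135], [-0.588, 0.007, -0.809]] [ 0.05  0.19 -0.56  0.21 -0.16  0.24]
```

>>> {"fn": "send_rows", "kwargs": {
  "motion": "0.3 0 0.2 0 0; 0.3 0 0.4 0 0; 0.3 0 0.5 0 0; 0.3 0 0.5 0 0; 0.3 0 0.5 0 0"
}}

```text
clock: 22.8
eef_pos: [0.6185, -0.0158, 0.1365]
tool_rot: [0.115, 0.944, -0.034, 0.307]
ft_force: [-4.5, -13.7, 7.2]
grip_width: 0.0298
grasp_force: 7.9
```

>>> {"fn": "send_rows", "kwargs": {
  "motion": "0.3 0 0.2 0 0; 0.3 0 0.3 0 0; 0.3 0 0.3 0 0; 0.3 0 0.3 0 0; 0.3 0 0.3 0 0"
}}

```text
clock: 23.3
eef_pos: [0.6187, -0.0148, 0.1365]
tool_rot: [0.116, 0.944, -0.036, 0.307]
ft_force: [-6.2, -18.6, 8.7]
grip_width: 0.0296
grasp_force: 10.2
```

```bash
python3 go.py .6117 -.0402 .134
```

```text
tool cm [ 0.2  -2.63  0.16] at [ 0.6187 -0.0148  0.1365] ft [ -6.2 -18.6   8.7] w 0.0296 23.3
[[-0.784, 0.242, 0.572], [0.197, 0.97, -0.14], [-0.588, 0.003, -0.809]] [ 0.06  0.19 -0.55  0.22 -0.18  0.25]
```

The force jump with little motion shows the +y side is at its stop (about 0.30 rad). Now the other side.

>>> {"fn": "send_rows", "kwargs": {
  "motion": "0.3 0 -1 0 0; 0.3 0 -2 0 0; 0.3 0 -3 0 0; 0.3 0 -3.8 0 0; 0.3 0 -4.5 0 0"
}}

```text
clock: 23.8
eef_pos: [0.6085, -0.0506, 0.1338]
tool_rot: [0.111, 0.945, -0.027, 0.306]
ft_force: [0.1, 8.7, 2.3]
grip_width: 0.0297
grasp_force: 4.6
```

```bash
python3 go.py .6117 -.0402 .134
```

```text
tool cm [-0.06  1.08  0.04] at [ 0.6085 -0.0506  0.1338] ft [0.1 8.7 2.3] w 0.0297 23.8
[[-0.788, 0.227, 0.572], [0.194, 0.974, -0.119], [-0.584, 0.017, -0.812]] [-0.03  0.18 -0.58  0.2  -0.1   0.17]
```

>>> {"fn": "send_rows", "kwargs": {
  "motion": "0.3 0 -0.4 0 0; 0.3 0 -0.8 0 0; 0.3 0 -1.1 0 0; 0.3 0 -1.3 0 0; 0.3 0 -1.3 0 0"
}}

```text
clock: 24.3
eef_pos: [0.6076, -0.0581, 0.135]
tool_rot: [0.108, 0.945, -0.022, 0.307]
ft_force: [1.8, 13.1, 2.6]
grip_width: 0.0301
grasp_force: 6.7
```

```bash
python3 go.py .6117 -.0402 .134
```

```text
tool cm [0.08 1.83 0.12] at [ 0.6076 -0.0581  0.135 ] ft [ 1.8 13.1  2.6] w 0.0301 24.3
[[-0.788, 0.219, 0.576], [0.191, 0.975, -0.109], [-0.586, 0.024, -0.81]] [-0.06  0.17 -0.59  0.19 -0.08  0.15]
```

>>> {"fn": "send_rows", "kwargs": {
  "motion": "0.3 0 -0.3 0 0; 0.3 0 -0.6 0 0; 0.3 0 -0.8 0 0; 0.3 0 -0.8 0 0; 0.3 0 -0.8 0 0"
}}

```text
clock: 24.8
eef_pos: [0.6065, -0.0633, 0.1351]
tool_rot: [0.107, 0.945, -0.02, 0.308]
ft_force: [4.0, 18.8, 2.2]
grip_width: 0.0297
grasp_force: 9.6
```

>>> {"fn": "send_rows", "kwargs": {
  "motion": "0.3 0 -0.2 0 0; 0.3 0 -0.3 0 0; 0.3 0 -0.3 0 0; 0.3 0 -0.3 0 0; 0.3 0 -0.3 0 0"
}}

```text
clock: 25.3
eef_pos: [0.6063, -0.0639, 0.135]
tool_rot: [0.105, 0.945, -0.017, 0.308]
ft_force: [5.7, 24.5, 1.2]
grip_width: 0.0297
grasp_force: 12.0
```

```bash
python3 go.py .6117 -.0402 .134
```

```text
tool cm [0.08 2.43 0.17] at [ 0.6063 -0.0639  0.135 ] ft [ 5.7 24.5  1.2] w 0.0297 25.3
[[-0.788, 0.21, 0.578], [0.188, 0.977, -0.098], [-0.586, 0.032, -0.81]] [-0.08  0.17 -0.59  0.19 -0.05  0.13]
```

>>> {"fn": "send_rows", "kwargs": {
  "motion": "0.3 0 0.8 0 0; 0.3 0 1.6 0 0; 0.3 0 2.4 0 0; 0.3 0 2.9 0 0; 0.3 0 2.9 0 0"
}}

```text
clock: 25.8
eef_pos: [0.6096, -0.046, 0.1336]
tool_rot: [0.112, 0.945, -0.028, 0.305]
ft_force: [0.1, -0.6, 0.2]
grip_width: 0.0301
grasp_force: 0.0
```

```bash
python3 go.py .6095 -.0387 .130
```

```text
tool cm [0.36 0.7  0.2 ] at [ 0.6096 -0.046   0.1336] ft [ 0.1 -0.6  0.2] w 0.0301 25.8
[[-0.788, 0.229, 0.571], [0.194, 0.973, -0.122], [-0.584, 0.015, -0.812]] [-0.02  0.18 -0.58  0.2  -0.11  0.18]
```

>>> {"fn": "send_rows", "kwargs": {
  "motion": "0.3 0.15 0.4 0.1 0; 0.3 0.35 0.7 0.2 0; 0.5 0.35 0.7 0.2 0; 0.6 0.35 0.7 0.2 0; 0.7 0.35 0.7 0.2 0"
}}

```text
clock: 26.3
eef_pos: [0.6096, -0.039, 0.1304]
tool_rot: [0.112, 0.945, -0.028, 0.306]
ft_force: [-0.4, 0.3, -0.1]
grip_width: 0.0124
grasp_force: 0.0
```

>>> {"fn": "send_rows", "kwargs": {
  "motion": "1 0 0 0 0; 1 0 0 0 0; 1 0 0 0 0; 1 0 0 0 0; 1 0 0 0 0"
}}

```text
clock: 26.8
eef_pos: [0.6098, -0.039, 0.1305]
tool_rot: [0.112, 0.945, -0.028, 0.306]
ft_force: [0.0, -1.4, -0.4]
grip_width: 0.0103
grasp_force: 61.4
```

```bash
python3 go.py .6095 -.0387 .130
```

```text
tool cm [0.06 0.02 0.03] at [ 0.6098 -0.039   0.1305] ft [ 0.  -1.4 -0.4] w 0.0103 26.8
[[-0.788, 0.229, 0.572], [0.194, 0.973, -0.122], [-0.584, 0.015, -0.811]] [-0.    0.18 -0.58  0.19 -0.12  0.19]
```

>>> {"fn": "send_rows", "kwargs": {
  "motion": "1 -0.12 0 -0.16 0; 1 -0.3 0.01 -0.4 0; 1 -0.58 0.015 -0.8 0; 1 -0.88 0.02 -1.2 0; 1 -1.17 0.03 -1.62 0"
}}

```text
clock: 27.3
eef_pos: [0.6098, -0.0388, 0.151]
tool_rot: [0.112, 0.945, -0.028, 0.306]
ft_force: [0.6, -0.8, -0.8]
grip_width: 0.0105
grasp_force: 61.4
```

```bash
python3 go.py .6098 -.039 .182
```

```text
tool cm [-1.82  0.03 -2.51] at [ 0.6098 -0.0388  0.151 ] ft [ 0.6 -0.8 -0.8] w 0.0105 27.3
[[-0.788, 0.229, 0.572], [0.194, 0.973, -0.122], [-0.584, 0.015, -0.811]] [-0.    0.15 -0.55  0.25 -0.12  0.19]
```

The stopper is free (about 1 N while rising). I'll lift it clear, then back off from under the head.

>>> {"fn": "send_rows", "kwargs": {
  "motion": "1 -0.4 0 -0.5 0; 1 -0.9 0.01 -1.2 0; 1 -1.4 0.02 -1.9 0; 1 -1.85 0.03 -2.55 0; 1 -1.85 0.03 -2.55 0"
}}

```text
clock: 27.8
eef_pos: [0.611, -0.0391, 0.1843]
tool_rot: [0.112, 0.945, -0.028, 0.307]
ft_force: [0.9, -0.4, -0.2]
grip_width: 0.0103
grasp_force: 61.4
```

>>> {"fn": "send_rows", "kwargs": {
  "motion": "1 1.2 0 -0.9 0; 1 3.2 0 -2.3 0; 1 6 0 -4.3 0; 1 9 0 -6.5 0; 1 12.2 0 -8.8 0"
}}

```text
clock: 28.3
eef_pos: [0.462, -0.0046, 0.1816]
tool_rot: [0.112, 0.945, -0.028, 0.305]
ft_force: [0.9, 0.8, -0.1]
grip_width: 0.0102
grasp_force: 61.4
```

```bash
python3 go.py .4845 -.292 .25
python3 - <<'E'
from h import *
s=shot("scene");t=shot("top")
for n in("scene","top"): print(n,[[(m,np.round(b["rect"]).astype(int).tolist(),round(b["conf"],2)) for b in boxes_of(n,m)[:2]] for m in("stopper","head")])
E
```

```text
tool cm [-11.36 -27.35  -0.76] at [ 0.462  -0.0046  0.1816] ft [ 0.9  0.8 -0.1] w 0.0102 28.3
[[-0.788, 0.229, 0.571], [0.195, 0.973, -0.122], [-0.584, 0.015, -0.812]] [ 0.11 -0.19 -0.79  0.38 -0.19  0.29]
scene [[('stopper', [297, 211, 9, 21], 0.49)], [('head', [236, 222, 49, 43], 0.79)]]
top [[], [('head', [224, 122, 34, 46], 0.89)]]
```

>>> {"fn": "send_rows", "kwargs": {
  "motion": "1 -1.2 -2.8 -0.1 0; 1 -2.3 -5.5 -0.2 0; 1 -3.5 -8.2 -0.3 0; 1 -4.6 -11 -0.3 0; 1 -5.7 -13.7 -0.4 0"
}}

```text
clock: 29.1
eef_pos: [0.4756, -0.1507, 0.2171]
tool_rot: [0.112, 0.945, -0.029, 0.306]
ft_force: [1.1, 0.3, -1.5]
grip_width: 0.0104
grasp_force: 61.4
```

>>> {"fn": "send_rows", "kwargs": {
  "motion": "1 -1.2 -2.8 -0.1 0; 1 -2.3 -5.5 -0.2 0; 1 -3.5 -8.2 -0.3 0; 1 -4.6 -11 -0.3 0; 1 -5.7 -13.6 -0.4 0"
}}

```text
clock: 29.6
eef_pos: [0.4867, -0.2944, 0.2511]
tool_rot: [0.113, 0.945, -0.029, 0.306]
ft_force: [0.8, 0.9, -0.7]
grip_width: 0.0102
grasp_force: 61.4
```

>>> {"fn": "send_rows", "kwargs": {
  "motion": "1 0 0 0 0.14; 1 0 0 0 0.28; 1 0 0 0 0.42; 1 0 0 0 0.56; 1 0 0 0 0.7"
}}

```text
clock: 30.1
eef_pos: [0.4868, -0.293, 0.2507]
tool_rot: [0.432, 0.848, 0.079, 0.297]
ft_force: [-0.3, 0.1, -0.7]
grip_width: 0.0104
grasp_force: 61.4
```

```bash
python3 go.py .4845 -.292 .25
```

```text
tool cm [ 0.21 -0.12 -0.08] at [ 0.4868 -0.293   0.2507] ft [-0.3  0.1 -0.7] w 0.0104 30.1
[[-0.451, 0.686, 0.571], [0.78, 0.614, -0.123], [-0.435, 0.39, -0.812]] [-0.68 -0.02 -0.44  0.58  0.27  0.34]
```

>>> {"fn": "send_rows", "kwargs": {
  "motion": "1 0 0 0 0.14; 1 0 0 0 0.28; 1 0 0 0 0.42; 1 0 0 0 0.56; 1 0 0 0 0.7"
}}

```text
clock: 30.6
eef_pos: [0.4868, -0.2929, 0.2508]
tool_rot: [0.697, 0.648, 0.176, 0.252]
ft_force: [0.4, 0.6, -1.3]
grip_width: 0.0106
grasp_force: 61.4
```

>>> {"fn": "send_rows", "kwargs": {
  "motion": "1 0 0 0 0.14; 1 0 0 0 0.28; 1 0 0 0 0.42; 1 0 0 0 0.56; 1 0 0 0 0.7"
}}

```text
clock: 31.1
eef_pos: [0.4868, -0.2929, 0.2508]
tool_rot: [0.877, 0.37, 0.251, 0.176]
ft_force: [1.1, -0.3, -1.3]
grip_width: 0.0106
grasp_force: 61.4
```

>>> {"fn": "send_rows", "kwargs": {
  "motion": "1 0 0 0 0.14; 1 0 0 0 0.28; 1 0 0 0 0.42; 1 0 0 0 0.56; 1 0 0 0 0.7"
}}

```text
clock: 31.6
eef_pos: [0.4868, -0.2929, 0.2507]
tool_rot: [0.951, 0.047, 0.296, 0.079]
ft_force: [0.2, -0.0, -0.2]
grip_width: 0.0104
grasp_force: 61.4
```

>>> {"fn": "send_rows", "kwargs": {
  "motion": "1 0 0 0 0.14; 1 0 0 0 0.28; 1 0 0 0 0.34; 1 0 0 0 0.34"
}}

```text
clock: 32.0
eef_pos: [0.4867, -0.2928, 0.2508]
tool_rot: [0.945, -0.111, 0.306, 0.029]
ft_force: [-0.0, -0.7, -0.1]
grip_width: 0.0102
grasp_force: 61.4
```

```bash
python3 go.py .4845 -.292 .06
python3 - <<'E'
from h import *
for n in("wrist","top","scene"):
    c,im=shot(n)
    for m in("stopper","tray"):
        print(n,m,[(np.round(b["rect"]).astype(int).tolist(),round(b["conf"],2)) for b in boxes_of(n,m)[:2]])
    if n=="wrist":
        for p in [(.4845,-.292,.06),(.506,-.297,.004)]: print(np.round(proj(c,np.array(p)),0))
E
```

```text
tool cm [-11.33   0.24  15.35] at [ 0.4867 -0.2928  0.2508] ft [-0.  -0.7 -0.1] w 0.0102 32.0
[[0.788, -0.228, 0.571], [-0.193, -0.973, -0.123], [0.584, -0.014, -0.812]] [-0.68 -0.02 -0.44  0.58  0.27  2.77]
wrist stopper [([262, 223, 48, 146], 0.65)]
wrist tray [([495, 335, 33, 30], 0.95), ([269, 277, 137, 121], 0.78)]
[263. 291.]
[263. 276.]
top stopper [([308, 180, 11, 24], 0.67)]
top tray [([217, 218, 45, 43], 0.94), ([302, 182, 47, 31], 0.73)]
scene stopper [([218, 160, 18, 15], 0.67)]
scene tray [([302, 231, 57, 50], 0.87), ([256, 176, 46, 35], 0.83)]
```

The stopper is now nearly horizontal over the steel tray, whose box in the wrist view agrees with my centre to about 6 px. I'll descend.

>>> {"fn": "send_rows", "kwargs": {
  "motion": "1 -2.3 0.05 3.1 0; 1 -4.6 0.1 6.2 0; 1 -6.9 0.15 9.3 0; 1 -9.2 0.2 12.4 0; 1 -11.3 0.24 15.3 0"
}}

```text
clock: 32.95
eef_pos: [0.4839, -0.2907, 0.0598]
tool_rot: [0.945, -0.111, 0.306, 0.029]
ft_force: [0.4, 0.1, -0.3]
grip_width: 0.0104
grasp_force: 61.4
```

>>> {"fn": "send_rows", "kwargs": {
  "motion": "1 -0.25 0 0.35 0; 1 -0.55 0 0.75 0; 1 -0.85 0 1.15 0; 1 -1.1 0 1.5 0; 1 -1.25 0 1.75 0"
}}

```text
clock: 33.45
eef_pos: [0.485, -0.2912, 0.0407]
tool_rot: [0.945, -0.111, 0.307, 0.029]
ft_force: [1.1, 0.2, -1.1]
grip_width: 0.0103
grasp_force: 61.4
```

```bash
python3 go.py .4845 -.292 .0175
```

```text
tool cm [-1.39  0.12  1.86] at [ 0.485  -0.2912  0.0407] ft [ 1.1  0.2 -1.1] w 0.0103 33.45
[[0.787, -0.227, 0.573], [-0.192, -0.974, -0.123], [0.586, -0.013, -0.81]] [-0.68  0.31 -0.76 -0.07  0.27  2.77]
```

Slow lowering with force checks; the foot should touch at about z = 0.034 and then pivot flat.

>>> {"fn": "send_rows", "kwargs": {
  "motion": "1 -0.12 0 0.16 0; 1 -0.24 0 0.32 0; 1 -0.36 0 0.48 0; 1 -0.48 0 0.65 0; 1 -0.48 0 0.65 0"
}}

```text
clock: 33.95
eef_pos: [0.4838, -0.2902, 0.0309]
tool_rot: [0.945, -0.111, 0.305, 0.028]
ft_force: [0.9, -0.0, -1.1]
grip_width: 0.0105
grasp_force: 61.4
```

>>> {"fn": "send_rows", "kwargs": {
  "motion": "1 -0.1 0 0.14 0; 1 -0.2 0 0.27 0; 1 -0.29 0 0.4 0; 1 -0.29 0 0.4 0; 1 -0.29 0 0.4 0"
}}

```text
clock: 34.45
eef_pos: [0.4844, -0.2904, 0.0267]
tool_rot: [0.945, -0.111, 0.306, 0.029]
ft_force: [-0.7, 0.2, 2.0]
grip_width: 0.01
grasp_force: 61.8
```

```bash
python3 go.py .4845 -.292 .0175
```

```text
tool cm [-0.5   0.16  0.77] at [ 0.4844 -0.2904  0.0267] ft [-0.7  0.2  2. ] w 0.01 34.45
[[0.788, -0.227, 0.572], [-0.192, -0.974, -0.122], [0.585, -0.014, -0.811]] [-0.68  0.34 -0.77 -0.11  0.27  2.77]
```

>>> {"fn": "send_rows", "kwargs": {
  "motion": "1 -0.06 0 0.08 0; 1 -0.12 0 0.16 0; 1 -0.18 0 0.24 0; 1 -0.23 0 0.32 0; 1 -0.23 0 0.32 0"
}}

```text
clock: 34.95
eef_pos: [0.4857, -0.2913, 0.0248]
tool_rot: [0.944, -0.111, 0.308, 0.029]
ft_force: [-4.3, 1.4, 10.6]
grip_width: 0.0102
grasp_force: 63.1
```

>>> {"fn": "send_rows", "kwargs": {
  "motion": "1 -0.06 0 0.08 0; 1 -0.12 0 0.16 0; 1 -0.18 0 0.24 0; 1 -0.18 0 0.24 0; 1 -0.18 0 0.24 0"
}}

```text
clock: 35.45
eef_pos: [0.4861, -0.2916, 0.0225]
tool_rot: [0.944, -0.111, 0.309, 0.03]
ft_force: [-6.8, 3.3, 15.0]
grip_width: 0.0103
grasp_force: 64.2
```

```bash
python3 go.py .4845 -.292 .0175
```

```text
tool cm [-0.41  0.08  0.31] at [ 0.4861 -0.2916  0.0225] ft [-6.8  3.3 15. ] w 0.0103 35.45
[[0.785, -0.227, 0.577], [-0.19, -0.974, -0.125], [0.59, -0.012, -0.807]] [-0.68  0.36 -0.77 -0.14  0.27  2.77]
```

>>> {"fn": "send_rows", "kwargs": {
  "motion": "1 -0.06 0 0.08 0; 1 -0.12 0 0.16 0; 1 -0.18 0 0.24 0; 1 -0.23 0 0.32 0; 1 -0.23 0 0.32 0"
}}

```text
clock: 35.95
eef_pos: [0.4866, -0.2919, 0.019]
tool_rot: [0.944, -0.11, 0.309, 0.03]
ft_force: [-5.5, 2.5, 15.9]
grip_width: 0.0103
grasp_force: 65.3
```

```bash
python3 go.py .4845 -.292 .0175
```

```text
tool cm [-0.25  0.06 -0.  ] at [ 0.4866 -0.2919  0.019 ] ft [-5.5  2.5 15.9] w 0.0103 35.95
[[0.784, -0.227, 0.578], [-0.19, -0.974, -0.125], [0.591, -0.012, -0.807]] [-0.68  0.37 -0.78 -0.15  0.27  2.77]
```

>>> {"fn": "send_rows", "kwargs": {
  "motion": "1 -0.06 0 0.08 0; 1 -0.1 0 0.14 0; 1 -0.1 0 0.14 0; 1 -0.1 0 0.14 0"
}}

```text
clock: 36.35
eef_pos: [0.4867, -0.2919, 0.0174]
tool_rot: [0.944, -0.11, 0.31, 0.03]
ft_force: [-7.7, 2.4, 17.2]
grip_width: 0.0099
grasp_force: 66.1
```

>>> {"fn": "send_rows", "kwargs": {
  "motion": "1 0.06 0 -0.08 0; 1 0.12 0 -0.16 0; 1 0.18 0 -0.24 0; 1 0.18 0 -0.24 0; 1 0.18 0 -0.24 0"
}}

```text
clock: 36.85
eef_pos: [0.4856, -0.2913, 0.0181]
tool_rot: [0.945, -0.111, 0.307, 0.029]
ft_force: [1.6, -1.3, 6.1]
grip_width: 0.0102
grasp_force: 64.1
```

```bash
python3 go.py .4845 -.292 .0175
```

```text
tool cm [-0.11  0.09 -0.01] at [ 0.4856 -0.2913  0.0181] ft [ 1.6 -1.3  6.1] w 0.0102 36.85
[[0.786, -0.227, 0.574], [-0.191, -0.974, -0.124], [0.587, -0.012, -0.809]] [-0.68  0.37 -0.78 -0.14  0.27  2.77]
```

>>> {"fn": "send_rows", "kwargs": {
  "motion": "1 0.07 0 -0.1 0; 0.75 0.07 0 -0.1 0; 0.65 0.07 0 -0.1 0; 0.5 0.07 0 -0.1 0; 0.3 0.07 0 -0.1 0"
}}

```text
clock: 37.35
eef_pos: [0.4824, -0.289, 0.0163]
tool_rot: [0.946, -0.112, 0.304, 0.028]
ft_force: [0.4, 0.1, -0.4]
grip_width: 0.0298
grasp_force: 0.0
```

>>> {"fn": "send_rows", "kwargs": {
  "motion": "0.2 0 0 0 0; 0.1 0 0 0 0; 0 0 0 -0.5 0; 0 0 0 -2 0; 0 0 0 -4.5 0"
}}

```text
clock: 37.85
eef_pos: [0.4577, -0.284, 0.0538]
tool_rot: [0.946, -0.111, 0.305, 0.028]
ft_force: [0.1, -0.0, 0.1]
grip_width: 0.0425
grasp_force: 0.0
```

>>> {"fn": "send_rows", "kwargs": {
  "motion": "0 0 0 -3 0; 0 0 0 -6 0; 0 0 0 -9 0; 0 0 0 -12 0; 0 0 0 -12 0"
}}

```text
clock: 38.35
eef_pos: [0.3896, -0.2711, 0.1555]
tool_rot: [0.944, -0.111, 0.308, 0.031]
ft_force: [-0.4, -0.4, 0.1]
grip_width: 0.0424
grasp_force: 0.0
```

```bash
python3 go.py .4845 -.292 .0175
python3 - <<'E'
from h import *
for n in("wrist","top","scene"):
    c,im=shot(n)
    for m in("stopper","tray","head"):
        for b in boxes_of(n,m)[:2]:
            r=b["rect"];P=lambda du,dv:np.round(atz(c,r[0]+du*r[2]/2,r[1]+dv*r[3]/2,.0165),3)[:2].tolist()
            print(n,m,np.round(r).astype(int).tolist(),round(b["conf"],2),P(0,0),P(0,-1),P(0,1))
E
```

```text
tool cm [-2.700e-01  1.000e-02  1.687e+01] at [ 0.3896 -0.2711  0.1555] ft [-0.4 -0.4  0.1] w 0.0424 38.35
[[0.786, -0.229, 0.575], [-0.191, -0.973, -0.126], [0.588, -0.011, -0.808]] [-0.82 -0.08 -0.78  0.34  0.34  2.65]
wrist stopper [261, 160, 26, 78] 0.62 [0.504, -0.297] [0.546, -0.307] [0.465, -0.288]
wrist tray [269, 166, 168, 127] 0.79 [0.496, -0.303] [0.567, -0.32] [0.435, -0.288]
wrist tray [365, 335, 160, 98] 0.72 [0.33, -0.343] [0.368, -0.355] [0.295, -0.332]
top tray [301, 186, 48, 46] 0.79 [0.508, -0.303] [0.588, -0.304] [0.428, -0.302]
top tray [219, 217, 43, 41] 0.72 [0.404, -0.022] [0.475, -0.022] [0.334, -0.022]
top head [224, 122, 34, 44] 0.7 [0.732, -0.04] [0.812, -0.04] [0.654, -0.04]
scene stopper [232, 204, 9, 9] 0.54 [0.473, -0.285] [0.457, -0.301] [0.489, -0.269]
scene tray [256, 178, 45, 35] 0.91 [0.312, -0.315] [0.233, -0.387] [0.384, -0.249]
scene tray [303, 231, 54, 52] 0.91 [0.406, -0.007] [0.306, -0.084] [0.496, 0.063]
scene head [237, 222, 51, 45] 0.74 [0.528, -0.21] [0.446, -0.289] [0.602, -0.138]
```

```bash
python3 -c "
from h import *
print(workorder.job_done())"
```

```text
the job is handed in; nothing more can be done
None
```

The job is handed in at about 38 s: the head is up on its notch by itself, the stopper was rocked loose to both sides and drawn out, and it lies in the steel tray. The other things were not touched, and the final placing was checked from the camera detections rather than a viewed picture.

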